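Clamp the receiver stand to the still bench

ROBOT

A 6-joint arm with a two-finger parallel gripper is mounted at the origin on the work surface. World frame = base frame: x ahead of the robot, y to its left, z up, the work surface at z = 0. Lengths are in m, angles in rad, forces in N, time in s.
With the tool pointing down it reaches from about 0.275 to 0.75 m from the base axis. Payload 10.2 kg.
Tool frame: the origin (TCP) lies on the front face of the gripper's body, between the roots of the fingers; the fingertips stand 64 mm ahead of it and the grasp point (between the pads) lies 45 mm ahead of it (tcp_to_tips is the distance from the TCP to the fingertips, in m); z points along the fingers, y is the line along which they close (so a half turn about z gives the same grasp; the last joint's range is limited). The gripper opens to 88 mm and grips with 3 to 60 N. Pads are 18 mm wide; open, the fingers measure 123 mm over their backs; the gripper's body (75 mm by 187 mm) begins 45 mm behind the grasp point.
Start: joints at [1.115, 0.313, 1.498, -0, 1.331, -0.223], TCP at [0.121, 0.511, 0.303] pointing down, gripper open.
Joint ranges: [-2.94, 2.94], [-0.97, 2.17], [0.19, 2.56], [-1.23, 4.37], [0.02, 3.11], [-2.88, 2.88]. Speed limits (rad/s): [2.39, 2.39, 3.01, 3.14, 3.14, 3.14].

INTERFACE

Orientations are given as a rotation vector (axis times angle).
In Python, from plant import get_state, snapshot, camera_info, sign_off, tcp_to_tips gives the robot as it stands. The module is installed in compiled form; this text tells all that it offers.
- The arm moves only by the tool drive_tool, never from a script. Its argument "moves" is a list of rows, each an object with "slide": the shift along the tool's x, y, z normalised to -1 to 1, where 1 is 40 cm, a list of three; "delta_rot": the turn, a rotation vector about the tool's x, y, z normalised to -1 to 1, where 1 is 30 degrees, a list of three. In form: [{"slide": [tx, ty, tz], "delta_rot": [rx, ry, rz]}, ...]. A call has 1 to 10 rows; each row is the pose to reach, as a shift and turn from the pose commanded when the call began, along the tool's axes at that moment; what a row does not reach only later rows make up. A row lasts 1/8 s, in which the tool goes at most 62.5 mm and 10.7 degrees, less where a joint would pass 70% of its speed; a pose out of reach is approached as far as the arm can. A call with a number of a shift or a turn outside -1 to 1 is refused whole. A call with a gripper value outside its range is refused whole. "gripper" is the closure, from -1 (fully open) to 1 (shut), set as the call begins (left out, the last holds). The fingers move at their own pace and stop on an object; "newtons" is the grip in N (left out, the last holds). Time passes only in rows, so rows that repeat a pose let the fingers close. It gives the time, the measured TCP pose, the force, the opening and the grip force at its end, in the units of the state.
- get_state(): the state, without advancing time (a new reading comes with each control period).
- snapshot(name): name is "scene" or "top"; returns the picture (400x640x3 uint8, red, green, blue); there is no depth.
- camera_info(name): a dict with "vertical_fov" (degrees; the focal length in pixels is half the picture's height over the tangent of half this angle, whatever the lens; pixels are square), "cx", "cy" (the principal point, pixels), "origin" and "orientation" of the camera in the world. Camera axes: x right, y down, z forward; pixel columns grow to the right and rows downward; lengths in m; the calibration is good to about 2 mm. A picture is of the moment at which its call begins. camera_info takes no time and is no camera call.
- sign_off(): hands the job in; it is judged then, once.
The state is a dict: "t": time; "joint_pos": joint angles; "qvel": joint speeds; "joint_torque": joint torques, N m; "ee_pos": TCP position; "ee_rot": TCP orientation; "contact_force": force on the tool from outside, world axes, zero at the start; "ft_torque": the same for the moment, N m; "grip_width": finger opening in m; "grasp_force": force on a finger pad.
Only numpy, scipy, OpenCV 4.12 (cv2) and the standard library are available. Lean on these libraries where they do the work, as an engineer would, in place of code of your own. Each camera call takes 0.05 s, during which the arm holds its last target. There are 200 camera calls.

TASK

The stand that carries the still's receiving funnel must be fixed to the bench. Slide its foot plate under the bench clamp's screw, centred and square, until its end is fully home against the clamp's back; then wind the crank clockwise (seen from above) until the pad meets the plate, and snug it by feel: the crank runs at about 7.5 N of pull at its knob; stop once turning it takes some 5 N more, and do not overtighten. Leave the crank there, and leave the other things on the bench where they are.

Things in the scene. Friction and masses are not known exactly. Their poses are not given: they have to be found in the camera images.
- clamp: grey painted C-shaped bench clamp, bolted down. Origin: on its vertical screw's axis at bench height; z up. Throat opens to +y; overhead arm (underside 56 mm, top 82 mm up) carries the screw, which ends in a round rubber-faced pad 28 mm across, at a differing start height of about 19 to 42 mm that is not reported. Its foot flange reaches from y = -35 to -140 mm, 90 mm wide
- throat_back (a point): middle of the flat back of the clamp's throat, 5 mm above the bench: the face (50 mm wide, 80 mm tall, looking to the clamp's +y) that the stand's foot end must meet, 35 mm from the screw axis. Axes as the clamp's
- screw_axis (a point): fixed point on the screw's axis at the top of the clamp's arm, 82 mm above the bench. The crank needs 7.6 N tangentially at the knob while turning (readings after a stop are 1 to 4 N lower) and stays where left; from the touch of the pad on, the pull rises by 1 N per 11.5 N of pad force, by 5 N in about a third of a radian. It sinks 30 mm per turn; 0.3 to 1.1 turns to the touch
- knob_mid (a point): centre (half-way up) of the crank's upright round black knob, 22 mm across, 38 mm tall, 55 mm from the screw axis. It spins freely on its pin, so a gripper of fixed orientation can carry it round. The flat crank arm's top lies 20 mm below this point. Starts at differing angles, 135 to 150 mm above the bench; clockwise seen from above tightens and sinks it
- stand: loose receiver stand, about 0.6 kg: aluminium foot plate 70 (x) by 190 (y) by 10 mm, a square steel post 16 mm wide 70 mm from the plate's centre towards +y, top 125 mm up, and an empty funnel ring 70 mm across, 60 mm up, reaching from the post to x = 97 mm. Origin: centre of the plate's underside; z up. Fully home it has the clamp's yaw and lies 60 mm from the screw axis along the clamp's +y
- post_mid (a point): on the centre line of the stand's square post, 100 mm above the bench, where it can be gripped (25 mm of post above it, the ring's boss ends 31 mm below it). Axes as the stand's
- foot_end (a point): middle of the stand's foot plate's end edge that goes under the clamp (its -y end, far from the post), half-way up its 10 mm thickness
- squat_jar: small amber glass jar with black cap, 48 mm across, 65 mm tall, bystander; origin at its underside
- beaker: clear glass beaker, 60 mm across, 75 mm tall, bystander; origin at its underside
- spanner: steel spanner lying flat, 130 mm long, bystander; origin at its underside
- stopper: black rubber stopper, 38 mm across, 30 mm tall, bystander; origin at its underside
- wash_bottle: white plastic bottle, 60 mm across, 150 mm tall, bystander; origin at its underside
- steel_cup: stainless measuring cup, 70 mm across, 75 mm tall, bystander; origin at its underside
- brush: cleaning brush lying flat, 160 mm long, bystander; origin at its underside
There are look-alikes about, which are no part of the job. What is shaped like the clamp but pink is not meant.

How it is judged:
By the outcome, as a careful person would: the job done as asked, in the order asked, and still so for the second after the job is handed in, with the robot touching nothing.
It also fails if it takes over 72 s, if anything falls off the work surface, if the arm or the gripper's body presses on something with over 40 N, if the wrist force passes 120 N, or if a joint passes its speed limit or range.

## Working session

There is one attempt and no reset: what is moved stays moved. The work goes in short steps, Python scripts to look and compute and a tool call to move; the robot and the scene stay as the last step left them, time stands still between calls to the robot, and variables do not carry over. Pictures are saved under pics/ and viewed, at most 10 in all, crops included, and the job is handed in when it is done.

Besides the shell and the picture viewer there is one more tool, called after "Request:" as name(argument=value, ...), one argument or row to a line, values as JSON. drive_tool: Moves the arm, as the interface text tells. Its arguments: {"type":"object","properties":{"moves":{"type":"array"},"gripper":{"type":"number"},"newtons":{"type":"number"}},"required":["moves"]}

```bash
mkdir -p pics
python3 - <<'E'
from plant import *
import cv2,numpy as np
for n in("scene","top"):
    im=snapshot(n); cv2.imwrite(f"pics/{n}0.png",im[:,:,::-1]); print(n,camera_info(n))
s=get_state(); print({k:np.round(v,3) for k,v in s.items()}, tcp_to_tips)
E
```

```text
scene {'vertical_fov': 55.08848039922934, 'cx': 321.5022531237785, 'cy': 200.6697783366288, 'origin': array([ 1.29063938, -0.08825922,  0.72145735]), 'orientation': array([-1.7296078 , -1.6151411 ,  0.79992912])}
top {'vertical_fov': 50.38567929265142, 'cx': 317.74667765416064, 'cy': 200.87855769752045, 'origin': array([ 0.40211556, -0.06732139,  1.17477722]), 'orientation': array([-2.15644718,  2.14564611, -0.12587007])}
{'t': np.float64(0.1), 'joint_pos': array([ 1.115,  0.313,  1.498, -0.   ,  1.331, -0.223]), 'qvel': array([-0.   , -0.001, -0.002,  0.002, -0.001,  0.   ]), 'joint_torque': array([ 3.0000e-03, -4.0281e+01, -2.5264e+01,  7.0000e-02,  3.4000e-02,
       -0.0000e+00]), 'ee_pos': array([0.121, 0.511, 0.302]), 'ee_rot': array([-3.65e-01, -3.12e+00,  2.00e-03]), 'contact_force': array([ 0.536,  0.634, -0.134]), 'ft_torque': array([-0.039,  0.035,  0.005]), 'grasp_force': np.float64(0.0), 'grip_width': np.float64(0.088)} 0.064
```

View pics/scene0.png

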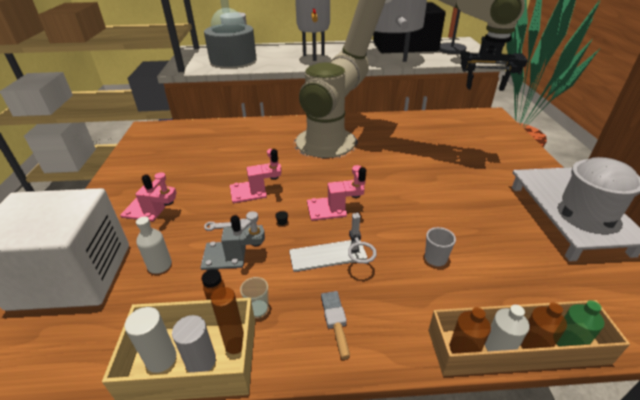

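View pics/top0.png

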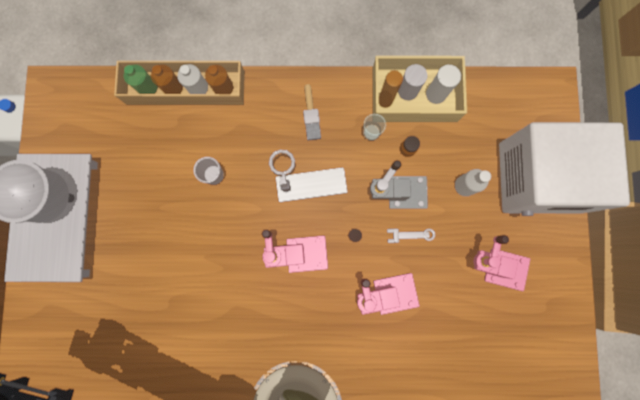

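The scene view shows the grey clamp at about (235,245), its knob at (236,222), the stand at (330,255) with post (356,228) and ring (361,253). The top view shows the grey clamp at (400,190), knob (397,166), stand plate (312,185), post (285,184) and ring (282,162). 

Things that could be mistaken for the clamp (top view): pink ones at (295,254), (390,293) and (505,265). The grey one at (400,190) is the right one. For the knob: the jar cap at (411,146) and the stopper at (355,236). I'll check the choice in a close crop.

```bash
cat > h.py <<'E'
from plant import *
import cv2,numpy as np
from scipy.spatial.transform import Rotation as R
def cam(n):
    c=camera_info(n); f=200/np.tan(np.radians(c["vertical_fov"]/2)); return c,f,R.from_rotvec(c["orientation"]).as_matrix(),np.array(c["origin"])
def ray(n,u,v):
    c,f,M,o=cam(n); d=M@np.array([(u-c["cx"])/f,(v-c["cy"])/f,1]); return o,d/np.linalg.norm(d)
def plane(n,u,v,z):
    o,d=ray(n,u,v); return o+d*(z-o[2])/d[2]
def proj(n,p):
    c,f,M,o=cam(n); q=M.T@(np.array(p)-o); return np.array([c["cx"]+f*q[0]/q[2],c["cy"]+f*q[1]/q[2]])
def tri(p1,p2):
    (a,d),(b,e)=ray("top",*p1),ray("scene",*p2)
    s=np.linalg.lstsq(np.c_[d,-e],b-a,rcond=None)[0]; P,Q=a+s[0]*d,b+s[1]*e
    return (P+Q)/2,np.linalg.norm(P-Q)
E
python3 - <<'E'
from h import *
t=cv2.imread("pics/top0.png");s=cv2.imread("pics/scene0.png")
a=cv2.resize(t[125:225,260:440],None,fx=4.4,fy=4.4,interpolation=cv2.INTER_CUBIC)[:, :792]
cv2.imwrite("pics/topc.png",a[:440])
b=cv2.resize(s[200:280,195:385],None,fx=4.2,fy=4.2,interpolation=cv2.INTER_CUBIC)
cv2.imwrite("pics/scenec.png",b)
# plate: bright, low saturation
hsv=cv2.cvtColor(t,cv2.COLOR_BGR2HSV)
m=((hsv[:,:,2]>190)&(hsv[:,:,1]<40)).astype(np.uint8); m[:, :265]=0;m[:,360:]=0;m[:150]=0;m[215:]=0
cs,_=cv2.findContours(m,cv2.RETR_EXTERNAL,cv2.CHAIN_APPROX_NONE)
c=max(cs,key=cv2.contourArea); r=cv2.minAreaRect(c); print(r,cv2.contourArea(c))
for p in cv2.boxPoints(r): print(p,plane("top",*p,0.01).round(4))
E
```

```text
((310.38427734375, 178.88211059570312), (36.34502029418945, 68.72513580322266), 82.40535736083984) 1525.5
[273.92142 165.41049] [0.6502 0.068  0.01  ]
[342.04367 156.32751] [ 0.6768 -0.1224  0.01  ]
[346.84714 192.35373] [ 0.575  -0.1355  0.01  ]
[278.72488 201.4367 ] [0.5488 0.0528 0.01  ]
```

View pics/topc.png

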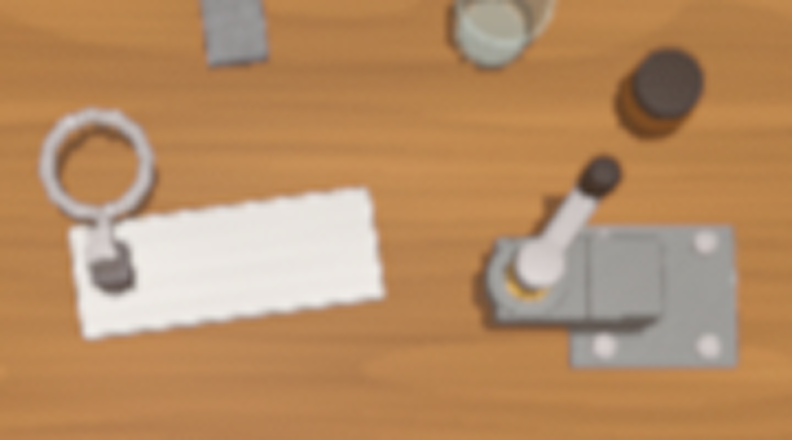

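View pics/scenec.png

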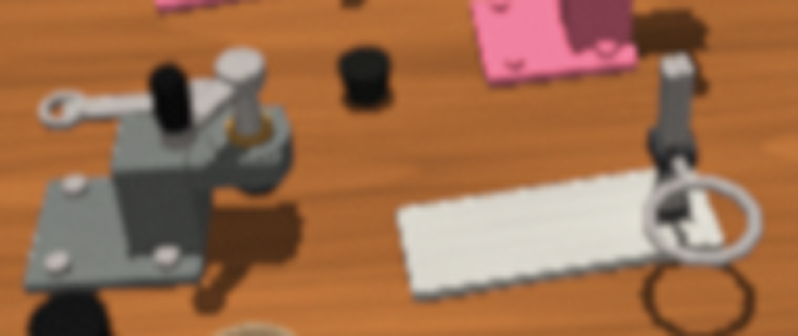

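Both crops confirm the choice. The grey clamp has its flange to the right (-y side) and its throat opening left towards the stand. The knob top is at crop (602,172) and the screw cap at (541,262). The plate corners are at (70,230), (366,187), (384,297) and (86,339), with the post top at (110,270).

```bash
cat >> h.py <<'E'
def edge(g,a,b,n=40,w=3.5):
    "subpixel line through the strongest gradient near segment a-b (pixels): point, dir, residual"
    a,b=np.array(a,float),np.array(b,float); d=(b-a)/np.linalg.norm(b-a); nn=np.array([-d[1],d[0]]); k=np.arange(-w,w+.01,.25)
    P=(a+(b-a)*np.linspace(.06,.94,n)[:,None])[:,None]+k[None,:,None]*nn
    I=cv2.remap(cv2.GaussianBlur(g,(0,0),.6),P[...,0].astype(np.float32),P[...,1].astype(np.float32),cv2.INTER_CUBIC).astype(float)
    G=np.abs(np.gradient(I,axis=1))**2; off=(G*k).sum(1)/G.sum(1); G2=G.max(1)
    off=np.where(np.abs(off-np.median(off))<1,off,np.nan); q=(P[:,0]+nn*(w+off)[:,None])[~np.isnan(off)]
    vx,vy,x,y=cv2.fitLine(q.astype(np.float32),cv2.DIST_HUBER,0,.01,.01).ravel()
    r=np.abs((q-[x,y])@[-vy,vx]).mean(); return np.array([x,y]),np.array([vx,vy]),r
def cross(l,m):
    s=np.linalg.solve(np.c_[l[1],-m[1]],m[0]-l[0]); return l[0]+s[0]*l[1]
E
python3 - <<'E'
from h import *
t=cv2.imread("pics/top0.png");s=cv2.imread("pics/scene0.png")
T=lambda x,y:np.array([260+(x+.5)/4.4-.5,125+(y+.5)/4.4-.5]); S=lambda x,y:np.array([195+(x+.5)/4.2-.5,200+(y+.5)/4.2-.5])
g=t[:,:,0].astype(np.float32)
A,B,C,D=T(70,230),T(366,187),T(384,297),T(86,339)
AB=edge(g,A+(B-A)*.25,B);BC=edge(g,B,C);CD=edge(g,C,D);DA=edge(g,D,A)
print([l[2] for l in(AB,BC,CD,DA)])
W=[plane("top",*cross(x,y),.01) for x,y in((DA,AB),(AB,BC),(BC,CD),(CD,DA))]
for w in W: print(w.round(4))
W=np.array(W); print("sides",[np.linalg.norm(W[i]-W[i-1]).round(4) for i in range(4)])
yv=(W[0]+W[3]-W[1]-W[2])/2; print("centre",W.mean(0).round(4),"yaw",np.degrees(np.arctan2(-yv[0],yv[1])))
print("post",tri(T(112,262),S(677,62)), "expected offs", W.mean(0)+.07*yv/np.linalg.norm(yv))
# clamp flange
e1=edge(g,T(734,228),T(737,364)); e2=edge(g,T(737,366),T(570,366)); e3=edge(g,T(735,226),T(668,227))
for z in(.008,.01,.012):
  p,q=plane("top",*cross(e3,e1),z),plane("top",*cross(e1,e2),z); d=p-q; r=plane("top",*(e2[0]),z)-q
  print(z,p.round(4),q.round(4),"w",np.linalg.norm(d).round(4),"yaw",np.degrees(np.arctan2(d[1],d[0])), np.degrees(np.arctan2(-r[0],r[1])))
print(e1[2],e2[2],e3[2])
print("knob top",tri(T(603,170),S(168,70)),"screwcap",tri(T(541,262),S(240,62)))
E
```

```text
[np.float64(0.10435301280919347), np.float64(0.1120828657319319), np.float64(0.10371306857200388), np.float64(0.2872423838620385)]
[0.6198 0.0637 0.01  ]
[ 0.6471 -0.1262  0.01  ]
[ 0.5752 -0.136   0.01  ]
[0.5483 0.0536 0.01  ]
sides [np.float64(0.0722), np.float64(0.1918), np.float64(0.0726), np.float64(0.1916)]
centre [ 0.5976 -0.0362  0.01  ] yaw 8.13684085208396
post (array([0.57954926, 0.03009748, 0.1178635 ]), np.float64(0.007388312231141457)) expected offs [0.58768508 0.03306589 0.01      ]
0.008 [ 0.6228 -0.3569  0.008 ] [ 0.5326 -0.3571  0.008 ] w 0.0902 yaw 0.15074563020608397 0.47921988488716816
0.01 [ 0.6225 -0.3564  0.01  ] [ 0.5324 -0.3566  0.01  ] w 0.0901 yaw 0.1507456302060431 0.47921988488718903
0.012 [ 0.6221 -0.3559  0.012 ] [ 0.5322 -0.3561  0.012 ] w 0.0899 yaw 0.15074563020603726 0.4792198848873152
0.15067052624750374 0.19023603157561259 0.13739053961917952
knob top (array([ 0.62320292, -0.24707254,  0.16691313]), np.float64(0.000890387236848781)) screwcap (array([ 0.57770629, -0.21703373,  0.13247711]), np.float64(0.00022871995658211666))
```

```bash
cat >> h.py <<'E'
def need(p,head):
    "slide and rz (move units) from the measured pose to TCP p, tool y heading (deg, mod 180)"
    s=get_state(); M=R.from_rotvec(s["ee_rot"]).as_matrix(); d=M.T@(np.array(p)-s["ee_pos"])
    h=np.degrees(np.arctan2(M[1,1],M[0,1])); a=(head-h+90)%180-90
    print("slide",(d/.4).round(4),"rz",round(-a/30,3),"head",h.round(2),"tilt",np.degrees(np.arccos(-M[2,2])).round(2),"pos",s["ee_pos"].round(4),"F",s["contact_force"].round(2),"t",s["t"])
E
python3 -c "
from h import *
need([.5877,.0331,.22],8.1)"
```

```text
slide [-1.4106 -0.8924  0.2063] rz 2.285 head 76.66 tilt 0.07 pos [0.1211 0.5107 0.3022] F [ 0.54  0.63 -0.13] t 0.1
```

Request:
drive_tool(
  moves=[
    {"slide": [-0.7,-0.45,0.1],"delta_rot": [0,0,1]},
    {"slide": [-0.7,-0.45,0.1],"delta_rot": [0,0,1]},
    {"slide": [-0.7,-0.45,0.1],"delta_rot": [0,0,1]},
    {"slide": [-0.7,-0.45,0.1],"delta_rot": [0,0,1]},
    {"slide": [-0.7,-0.45,0.1],"delta_rot": [0,0,1]},
    {"slide": [-0.7,-0.45,0.1],"delta_rot": [0,0,1]},
    {"slide": [-0.7,-0.45,0.1],"delta_rot": [0,0,1]},
  ],
  gripper=-1,
)

```text
t: 0.98
ee_pos: [0.3526, 0.2702, 0.2624]
ee_rot: [-1.164, -2.917, 0.001]
contact_force: [-1.0, -0.4, 0.5]
grip_width: 0.0881
grasp_force: 0.0
```

```bash
python3 -c "
from h import *
need([.5877,.0331,.22],8.1)"
```

```text
slide [-0.8344 -0.0255  0.1056] rz 1.28 head 46.5 tilt 0.05 pos [0.3526 0.2702 0.2624] F [-0.96 -0.36  0.46] t 0.975
```

Request:
drive_tool(
  moves=[
    {"slide": [-0.75,-0.025,0.1],"delta_rot": [0,0,1]},
    {"slide": [-0.75,-0.025,0.1],"delta_rot": [0,0,1]},
    {"slide": [-0.75,-0.025,0.1],"delta_rot": [0,0,1]},
    {"slide": [-0.75,-0.025,0.1],"delta_rot": [0,0,1]},
    {"slide": [-0.75,-0.025,0.1],"delta_rot": [0,0,1]},
    {"slide": [-0.75,-0.025,0.1],"delta_rot": [0,0,1]},
    {"slide": [-0.75,-0.025,0.1],"delta_rot": [0,0,1]},
  ],
)

```text
t: 1.85
ee_pos: [0.5628, 0.0594, 0.2227]
ee_rot: [-1.874, -2.52, 0.0]
contact_force: [-0.6, -0.9, -0.1]
grip_width: 0.0882
grasp_force: 0.0
```

```bash
python3 -c "
from h import *
need([.5877,.0331,.22],8.1);need([.5877,.0331,.145],8.1)
im=snapshot('scene')[:,:,::-1]; cv2.imwrite('pics/s1.png',cv2.resize(im[150:300,260:460],None,fx=4,fy=4,interpolation=cv2.INTER_CUBIC))
print(proj('scene',[.5877,.0331,.125]),proj('top',[.5877,.0331,.125]))"
```

```text
slide [-0.081   0.0408  0.0066] rz 0.288 head 16.73 tilt 0.05 pos [0.5628 0.0594 0.2227] F [-0.56 -0.91 -0.08] t 1.85
slide [-0.0811  0.0409  0.1941] rz 0.288 head 16.73 tilt 0.05 pos [0.5628 0.0594 0.2227] F [-0.56 -0.91 -0.08] t 1.85
[356.0943276  214.33365806] [282.20609037 180.32137407]
```

View pics/s1.png

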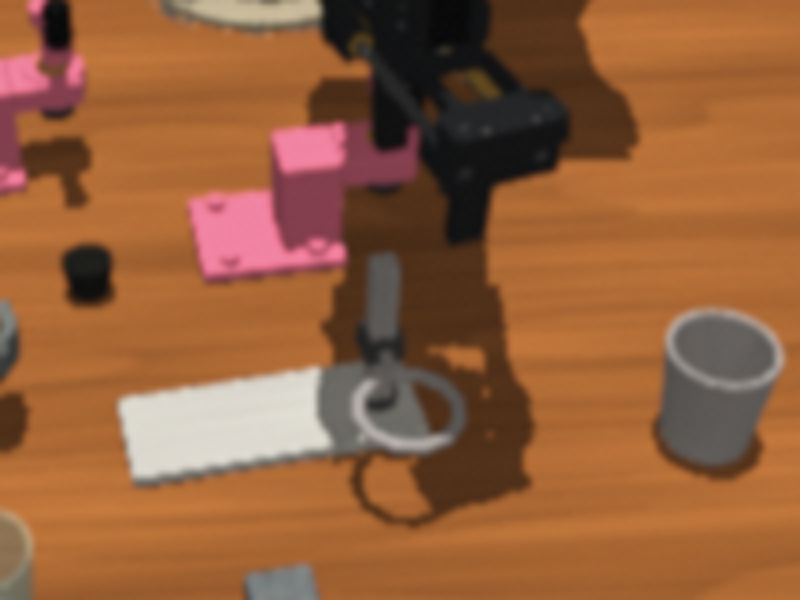

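The crop shows the post top at about (356,214.5), which matches the projected (356.1,214.3), so the estimate holds. I'll align above the post, then descend.

Request:
drive_tool(
  moves=[
    {"slide": [-0.081,0.041,0.0],"delta_rot": [0,0,0.288]},
    {"slide": [-0.081,0.041,0.0],"delta_rot": [0,0,0.288]},
    {"slide": [-0.081,0.041,0.0],"delta_rot": [0,0,0.288]},
    {"slide": [-0.081,0.041,0.06],"delta_rot": [0,0,0.288]},
    {"slide": [-0.081,0.041,0.12],"delta_rot": [0,0,0.288]},
    {"slide": [-0.081,0.041,0.17],"delta_rot": [0,0,0.288]},
    {"slide": [-0.081,0.041,0.193],"delta_rot": [0,0,0.288]},
    {"slide": [-0.081,0.041,0.193],"delta_rot": [0,0,0.288]},
    {"slide": [-0.081,0.041,0.193],"delta_rot": [0,0,0.288]},
  ],
)

```text
t: 3.02
ee_pos: [0.5886, 0.0318, 0.1465]
ee_rot: [2.059, 2.371, 0.001]
contact_force: [0.1, 1.2, -0.2]
grip_width: 0.0882
grasp_force: 0.0
```

Request:
drive_tool(
  moves=[
    {"slide": [0,0,0],"delta_rot": [0,0,0]},
    {"slide": [0,0,0],"delta_rot": [0,0,0]},
    {"slide": [0,0,0],"delta_rot": [0,0,0]},
    {"slide": [0,0,0],"delta_rot": [0,0,0]},
    {"slide": [0,0,0],"delta_rot": [0,0,0]},
    {"slide": [0,0,0],"delta_rot": [0,0,0]},
    {"slide": [0,0,0],"delta_rot": [0,0,0]},
    {"slide": [0,0,0],"delta_rot": [0,0,0]},
  ],
  gripper=1,
  newtons=20,
)

```text
t: 4.03
ee_pos: [0.5882, 0.0316, 0.1454]
ee_rot: [-2.06, -2.371, 0.001]
contact_force: [-0.3, -0.1, -0.1]
grip_width: 0.0155
grasp_force: 20.0
```

```bash
python3 -c "
from h import *
need([.5768,-.06,.145],.3)
print(get_state()['grip_width'],get_state()['grasp_force'],get_state()['ft_torque'])"
```

```text
slide [-0.2228 -0.0602  0.001 ] rz 0.257 head 8.02 tilt 0.04 pos [0.5882 0.0316 0.1454] F [-0.32 -0.08 -0.09] t 4.025
0.015476089080728 19.997028820216656 [-0.0758783   0.08424991 -0.0435778 ]
```

Request:
drive_tool(
  moves=[
    {"slide": [-0.02,-0.006,0],"delta_rot": [0,0,0.026]},
    {"slide": [-0.045,-0.012,0],"delta_rot": [0,0,0.06]},
    {"slide": [-0.075,-0.02,0],"delta_rot": [0,0,0.1]},
    {"slide": [-0.105,-0.028,0],"delta_rot": [0,0,0.15]},
    {"slide": [-0.135,-0.036,0],"delta_rot": [0,0,0.2]},
    {"slide": [-0.165,-0.045,0],"delta_rot": [0,0,0.24]},
    {"slide": [-0.19,-0.053,0],"delta_rot": [0,0,0.257]},
    {"slide": [-0.21,-0.058,0],"delta_rot": [0,0,0.257]},
    {"slide": [-0.223,-0.06,0],"delta_rot": [0,0,0.257]},
    {"slide": [-0.223,-0.06,0],"delta_rot": [0,0,0.257]},
  ],
)

```text
t: 5.28
ee_pos: [0.577, -0.0606, 0.1454]
ee_rot: [2.216, 2.227, -0.001]
contact_force: [0.8, -1.3, -4.6]
grip_width: 0.0157
grasp_force: 20.0
```

Run:
```python
from h import *
need([.5768,-.08,.145],.3)
t=snapshot("top")[:,:,::-1].copy(); cv2.imwrite("pics/t2.png",cv2.resize(t[125:225,280:440],None,fx=5,fy=5,interpolation=cv2.INTER_CUBIC))
s=snapshot("scene")[:,:,::-1].copy(); cv2.imwrite("pics/s2.png",cv2.resize(s[190:290,190:380],None,fx=4.2,fy=4.2,interpolation=cv2.INTER_CUBIC))
```

```text
slide [-0.0486 -0.0008  0.001 ] rz -0.0 head 0.29 tilt 0.03 pos [ 0.577  -0.0606  0.1454] F [ 0.83 -1.3  -4.59] t 5.275
```

View pics/t2.png

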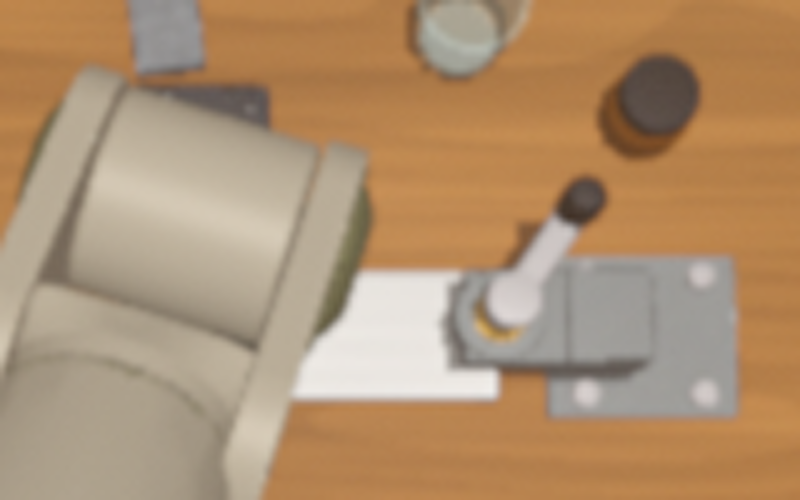

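The crop shows the plate running under the clamp arm, with its end edge at crop x≈498 and its lower edge at y≈399. Flange edges are at x≈735 and y≈416. Next I compare angle and centring.

Run:
```python
from h import *
T=lambda x,y:np.array([280+(x+.5)/5-.5,125+(y+.5)/5-.5])
t=cv2.imread("pics/t2.png"); 
import cv2
g=cv2.resize(t[:,:,0],(160,100),interpolation=cv2.INTER_AREA).astype(np.float32)
big=np.zeros((400,640),np.float32); big[125:225,280:440]=g
W=lambda l,z:(plane("top",*l[0],z),plane("top",*(l[0]+10*l[1]),z))
def rep(n,a,b,z):
    l=edge(big,T(*a),T(*b)); p,q=W(l,z); d=q-p; print(n,p.round(4),"ang",np.degrees(np.arctan2(d[1],d[0])).round(2)%180,l[2].round(3)); return l
lo=rep("plate lo",(310,400),(490,399),.01); up=rep("plate up",(372,270),(445,271),.01)
rep("flange lo",(555,416),(735,416),.01); rep("flange end",(736,260),(738,412),.01); rep("flange up",(660,257),(730,257),.01)
rep("arm lo",(470,368),(560,368),.07)
```

```text
plate lo [ 0.5412 -0.1705  0.01  ] ang 90.24 0.009
plate up [ 0.6137 -0.1744  0.01  ] ang 90.06 0.009
flange lo [ 0.5321 -0.3118  0.01  ] ang 90.45 0.203
flange end [ 0.5793 -0.3565  0.01  ] ang 179.88 0.13
flange up [ 0.6226 -0.332   0.01  ] ang 88.93 0.147
arm lo [ 0.5526 -0.2256  0.07  ] ang 93.05 0.373
```

Request:
drive_tool(
  moves=[
    {"slide": [-0.012,0,0],"delta_rot": [0,0,0]},
    {"slide": [-0.024,0,0],"delta_rot": [0,0,0]},
    {"slide": [-0.036,0,0],"delta_rot": [0,0,0]},
    {"slide": [-0.044,0,0],"delta_rot": [0,0,0]},
    {"slide": [-0.05,0,0],"delta_rot": [0,0,0]},
    {"slide": [-0.053,0,0],"delta_rot": [0,0,0]},
    {"slide": [-0.055,0,0],"delta_rot": [0,0,0]},
  ],
  newtons=12,
)

```text
t: 6.25
ee_pos: [0.5772, -0.0821, 0.1455]
ee_rot: [-2.215, -2.227, -0.0]
contact_force: [-0.1, 1.0, -4.5]
grip_width: 0.0158
grasp_force: 12.0
```

Request:
drive_tool(
  moves=[
    {"slide": [-0.0025,0,0],"delta_rot": [0,0,0]},
    {"slide": [-0.005,0,0],"delta_rot": [0,0,0]},
  ],
)

```text
t: 6.5
ee_pos: [0.5772, -0.0841, 0.1455]
ee_rot: [-2.215, -2.227, 0.0]
contact_force: [-0.4, 1.4, -5.4]
grip_width: 0.0161
grasp_force: 12.0
```

Request:
drive_tool(
  moves=[
    {"slide": [-0.0025,0,0],"delta_rot": [0,0,0]},
    {"slide": [-0.005,0,0],"delta_rot": [0,0,0]},
  ],
)

```text
t: 6.75
ee_pos: [0.5772, -0.0861, 0.1455]
ee_rot: [2.215, 2.227, 0.0]
contact_force: [-0.5, 1.8, -5.4]
grip_width: 0.0156
grasp_force: 12.0
```

Request:
drive_tool(
  moves=[
    {"slide": [-0.0025,0,0.001],"delta_rot": [0,0,0]},
    {"slide": [-0.005,0,0.001],"delta_rot": [0,0,0]},
  ],
)

```text
t: 7.0
ee_pos: [0.5773, -0.088, 0.1454]
ee_rot: [2.215, 2.227, 0.001]
contact_force: [0.7, 2.7, -2.5]
grip_width: 0.0161
grasp_force: 12.0
```

Request:
drive_tool(
  moves=[
    {"slide": [-0.0025,0,0],"delta_rot": [0,0,0]},
    {"slide": [-0.005,0,0],"delta_rot": [0,0,0]},
  ],
)

```text
t: 7.25
ee_pos: [0.5776, -0.0889, 0.1456]
ee_rot: [-2.215, -2.227, -0.004]
contact_force: [2.0, 12.1, 1.0]
grip_width: 0.0159
grasp_force: 12.0
```

Request:
drive_tool(
  moves=[
    {"slide": [-0.0025,0,0],"delta_rot": [0,0,0]},
    {"slide": [-0.0025,0,0],"delta_rot": [0,0,0]},
  ],
)

```text
t: 7.5
ee_pos: [0.5777, -0.0893, 0.1458]
ee_rot: [-2.214, -2.227, -0.005]
contact_force: [2.6, 13.9, 2.5]
grip_width: 0.0158
grasp_force: 12.0
```

Request:
drive_tool(
  moves=[
    {"slide": [-0.0005,0,0.0005],"delta_rot": [0,0,0]},
    {"slide": [-0.0005,0,0.0005],"delta_rot": [0,0,0]},
  ],
  newtons=4,
)

```text
t: 7.75
ee_pos: [0.5777, -0.0909, 0.1456]
ee_rot: [2.215, 2.227, 0.002]
contact_force: [1.4, 4.9, 0.3]
grip_width: 0.016
grasp_force: 4.0
```

Request:
drive_tool(
  moves=[
    {"slide": [0,0,0],"delta_rot": [0,0,0]},
    {"slide": [0,0,0],"delta_rot": [0,0,0]},
    {"slide": [0,0,0],"delta_rot": [0,0,0]},
    {"slide": [0,0,-0.06],"delta_rot": [0,0,0]},
    {"slide": [0,0,-0.15],"delta_rot": [0,0,0]},
    {"slide": [0.2,0,-0.25],"delta_rot": [0,0,0]},
    {"slide": [0.4,0,-0.25],"delta_rot": [0,0,0]},
    {"slide": [0.4,0,-0.25],"delta_rot": [0,0,0]},
    {"slide": [0.4,0,-0.25],"delta_rot": [0,0,0]},
  ],
  gripper=-0.3,
)

```text
t: 8.88
ee_pos: [0.5762, 0.071, 0.2454]
ee_rot: [2.211, 2.231, 0.001]
contact_force: [0.5, -0.8, 0.8]
grip_width: 0.0574
grasp_force: 0.0
```

Run:
```python
from h import *
need([.57,0.07,.25],0)
t=snapshot("top")[:,:,::-1].copy(); s=snapshot("scene")[:,:,::-1].copy()
cv2.imwrite("pics/t3full.png",t)
a=cv2.resize(t[130:220,285:445],None,fx=5,fy=5,interpolation=cv2.INTER_CUBIC)[:300]
a=cv2.resize(t[145:205,285:445],None,fx=5,fy=5,interpolation=cv2.INTER_CUBIC)
b=cv2.resize(s[205:265,190:350],None,fx=5,fy=5,interpolation=cv2.INTER_CUBIC)
cv2.imwrite("pics/c3.png",np.vstack([a,b]))
```

```text
slide [-0.0023 -0.0156 -0.0115] rz 0.017 head 0.52 tilt 0.05 pos [0.5762 0.071  0.2454] F [ 0.49 -0.82  0.77] t 8.875
```

View pics/c3.png

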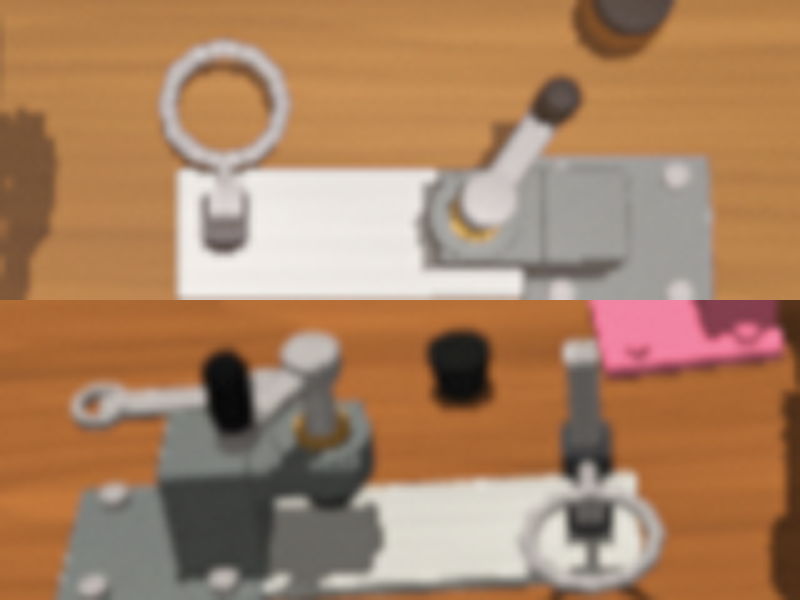

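The view shows the plate under the arm with its end at the back of the throat. The outer end edge is at crop x≈177 and the upper edge at y≈169.

Run:
```python
from h import *
T=lambda x,y:np.array([285+(x+.5)/5-.5,145+(y+.5)/5-.5])
g=cv2.imread("pics/t3full.png")[:,:,0].astype(np.float32)
L={}
for n,a,b in(("end",(177,175),(178,292)),("up",(245,168),(425,169)),("lo",(190,301),(500,300))):
    L[n]=l=edge(g,T(*a),T(*b)); p=plane("top",*l[0],.01);q=plane("top",*(l[0]+10*l[1]),.01);d=q-p; print(n,p.round(4),"ang",np.degrees(np.arctan2(d[1],d[0])).round(2)%180,l[2].round(3))
A,B=[plane("top",*cross(L["end"],L[k]),.01) for k in("up","lo")]; print("outer corners",A.round(4),B.round(4))
M=(A+B)/2; print("outer end mid",M.round(4),"want y",-.2168+.155, "width",np.linalg.norm(A-B).round(4))
```

```text
end [ 0.5767 -0.061   0.01  ] ang 0.01 0.03
up [ 0.6147 -0.1524  0.01  ] ang 90.11 0.058
lo [ 0.5412 -0.1513  0.01  ] ang 90.44 0.046
outer corners [ 0.6146 -0.061   0.01  ] [ 0.5405 -0.061   0.01  ]
outer end mid [ 0.5775 -0.061   0.01  ] want y -0.061799999999999994 width 0.0741
```

The plate is home (outer edge at y≈-0.061, wanted -0.062), centred (x 0.5775 against 0.5775) and square to within about 0.2°. Next is the knob.

```bash
python3 -c "
from h import *
need([.6232,-.2471,.25],0)"
```

```text
slide [-0.7891  0.1125 -0.0127] rz 0.011 head 0.33 tilt 0.03 pos [0.5764 0.0683 0.2448] F [ 0.83 -0.21  0.39] t 8.975
```

Request:
drive_tool(
  moves=[
    {"slide": [-0.789,0.1125,-0.0127],"delta_rot": [0,0,0]},
    {"slide": [-0.789,0.1125,-0.0127],"delta_rot": [0,0,0]},
    {"slide": [-0.789,0.1125,-0.0127],"delta_rot": [0,0,0]},
    {"slide": [-0.789,0.1125,-0.0127],"delta_rot": [0,0,0]},
    {"slide": [-0.789,0.1125,-0.0127],"delta_rot": [0,0,0]},
    {"slide": [-0.789,0.1125,-0.0127],"delta_rot": [0,0,0]},
    {"slide": [-0.789,0.1125,-0.0127],"delta_rot": [0,0,0]},
    {"slide": [-0.789,0.1125,-0.0127],"delta_rot": [0,0,0]},
  ],
)

```text
t: 9.98
ee_pos: [0.623, -0.2457, 0.2501]
ee_rot: [-2.214, -2.228, -0.0]
contact_force: [0.1, -0.1, 0.4]
grip_width: 0.0572
grasp_force: 0.0
```

```bash
python3 -c "
from h import *
im=snapshot('scene')[:,:,::-1]; cv2.imwrite('pics/s4.png',cv2.resize(im[150:270,170:330],None,fx=5,fy=5,interpolation=cv2.INTER_CUBIC))
need([.6232,-.2471,.199],0)
p=get_state()['ee_pos']; print(proj('scene',p-[0,0,.064]),proj('scene',[.6232,-.2471,.167]))"
```

```text
slide [-0.004   0.0002  0.1281] rz 0.013 head 0.39 tilt 0.0 pos [ 0.6231 -0.2455  0.2502] F [-0.21  0.15 -0.  ] t 10.025
[234.22579673 209.56043491] [234.80429339 216.26558311]
```

View pics/s4.png

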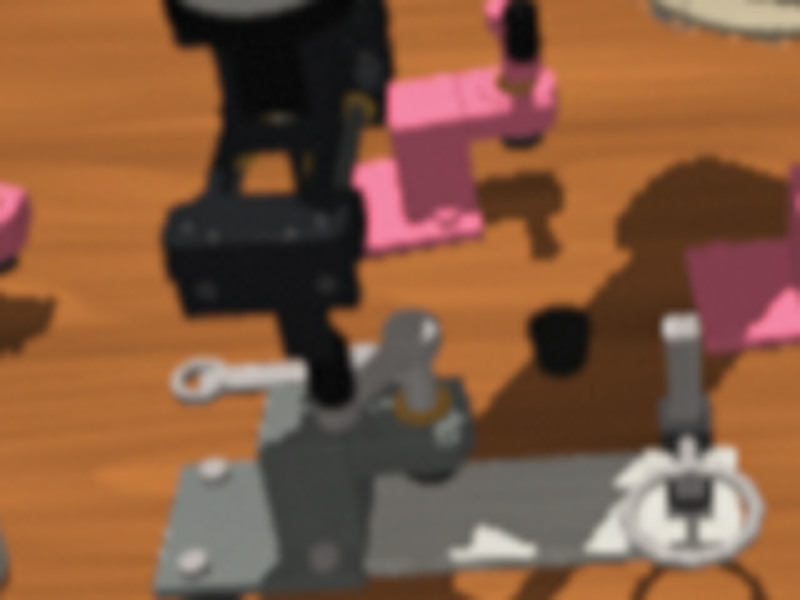

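The crop shows the gripper lined up over the knob (about crop (330,375)), with the fingers astride it in x. I descend and grip.

Request:
drive_tool(
  moves=[
    {"slide": [-0.004,0,0.02],"delta_rot": [0,0,0]},
    {"slide": [-0.004,0,0.05],"delta_rot": [0,0,0]},
    {"slide": [-0.004,0,0.08],"delta_rot": [0,0,0]},
    {"slide": [-0.004,0,0.105],"delta_rot": [0,0,0]},
    {"slide": [-0.004,0,0.12],"delta_rot": [0,0,0]},
    {"slide": [-0.004,0,0.1275],"delta_rot": [0,0,0]},
    {"slide": [-0.004,0,0.1275],"delta_rot": [0,0,0]},
    {"slide": [-0.004,0,0.1275],"delta_rot": [0,0,0]},
  ],
)

```text
t: 11.02
ee_pos: [0.6232, -0.2483, 0.1994]
ee_rot: [2.215, 2.227, 0.0]
contact_force: [-0.5, 1.2, -0.7]
grip_width: 0.0575
grasp_force: 0.0
```

Request:
drive_tool(
  moves=[
    {"slide": [0,0,0],"delta_rot": [0,0,0]},
    {"slide": [0,0,0],"delta_rot": [0,0,0]},
    {"slide": [0,0,0],"delta_rot": [0,0,0]},
    {"slide": [0,0,0],"delta_rot": [0,0,0]},
    {"slide": [0,0,0],"delta_rot": [0,0,0]},
    {"slide": [0,0,0],"delta_rot": [0,0,0]},
  ],
  gripper=1,
  newtons=35,
)

```text
t: 11.78
ee_pos: [0.6228, -0.2483, 0.199]
ee_rot: [-2.215, -2.227, 0.001]
contact_force: [-4.3, -0.5, 1.9]
grip_width: 0.021
grasp_force: 35.0
```

```bash
cat >> h.py <<'E'
C=np.array([.5775,-.2168])
def plan(step,n,r=None,ang=None):
    "n rows of 'step' deg clockwise about C from the measured knob, in slide units"
    s=get_state(); M=R.from_rotvec(s["ee_rot"]).as_matrix(); p=s["ee_pos"]; v=p[:2]-C; a0=np.arctan2(v[1],v[0]); r0=np.hypot(*v); r=r or r0
    F=s["contact_force"]; tg=np.array([np.sin(a0),-np.cos(a0)])
    print("ang",np.degrees(a0).round(2),"r",r0.round(4),"z",p[2].round(4),"pull",(-F[:2]@tg).round(2),"radial",(F[:2]@v/r0).round(2),"Fz",F[2].round(2),"t",s["t"],"w",s["grip_width"].round(4))
    if ang is not None: a0=np.radians(ang)
    for k in range(1,n+1):
        a=a0-np.radians(step*k); q=np.r_[C+r*np.array([np.cos(a),np.sin(a)]),p[2]-.03*step*k/360]
        print(((M.T@(q-p))/.4).round(4).tolist())
E
python3 -c "
from h import *
plan(10,10,.055)"
```

```text
Traceback (most recent call last):
  File "h.py", line 37, in plan
    print("ang",np.degrees(a0).round(2),"r",r0.round(4),"z",p[2].round(4),"pull",(-F[:2]@tg).round(2),"radial",(F[:2]@v/r0).round(2),"Fz",F[2].round(2),"t",s["t"],"w",s["grip_width"].round(4))
                                                                                                                                                                       ^^^^^^^^^^^^^^^^^^^^^
AttributeError: 'float' object has no attribute 'round'
```

```bash
sed -i 's/s\["grip_width"\].round(4)/round(s["grip_width"],4)/' h.py; python3 -c "
from h import *
plan(10,10,.055)"
```

```text
ang -34.76 r 0.0552 z 0.199 pull -2.87 radial -3.24 Fz 1.95 t 11.775 w 0.021
[-0.0181, -0.0158, 0.0021]
[-0.0335, -0.0342, 0.0042]
[-0.0454, -0.0549, 0.0063]
[-0.0536, -0.0775, 0.0084]
[-0.0577, -0.1011, 0.0105]
[-0.0577, -0.125, 0.0126]
[-0.0535, -0.1486, 0.0147]
[-0.0453, -0.1711, 0.0168]
[-0.0333, -0.1919, 0.0189]
[-0.0179, -0.2102, 0.021]
```

Request:
drive_tool(
  moves=[
    {"slide": [-0.018,-0.016,0.002],"delta_rot": [0,0,0]},
    {"slide": [-0.0335,-0.034,0.004],"delta_rot": [0,0,0]},
    {"slide": [-0.0455,-0.055,0.0065],"delta_rot": [0,0,0]},
    {"slide": [-0.0535,-0.0775,0.0085],"delta_rot": [0,0,0]},
    {"slide": [-0.0575,-0.101,0.0105],"delta_rot": [0,0,0]},
    {"slide": [-0.0575,-0.125,0.0125],"delta_rot": [0,0,0]},
    {"slide": [-0.0535,-0.1485,0.0145],"delta_rot": [0,0,0]},
    {"slide": [-0.0455,-0.171,0.017],"delta_rot": [0,0,0]},
    {"slide": [-0.0335,-0.192,0.019],"delta_rot": [0,0,0]},
  ],
)

```text
t: 12.9
ee_pos: [0.5471, -0.2632, 0.1918]
ee_rot: [2.212, 2.223, 0.002]
contact_force: [6.8, -5.3, -3.6]
grip_width: 0.0209
grasp_force: 35.0
```

```bash
python3 -c "
from h import *
plan(8,10,.055)"
```

```text
ang -123.29 r 0.0555 z 0.1918 pull 8.57 radial 0.69 Fz -3.63 t 12.9 w 0.0209
[0.0126, -0.0146, 0.0016]
[0.0263, -0.028, 0.0031]
[0.0418, -0.0394, 0.0047]
[0.0587, -0.0486, 0.0062]
[0.0766, -0.0553, 0.0078]
[0.0954, -0.0594, 0.0094]
[0.1145, -0.0609, 0.011]
[0.1337, -0.0597, 0.0126]
[0.1525, -0.0559, 0.0142]
[0.1705, -0.0494, 0.0159]
```

```bash
python3 - <<'E'
from h import *
for z in(.056,.042,.036,.03,.024,.019): print(z,proj('scene',[.5875,-.2068,z]).round(1),proj('scene',[.5915,-.2168,z]).round(1))
s=cv2.imread("pics/scene0.png")
for u in(250,253,256,259): print(u,[int(x) for x in s[236:254,u].mean(1)])
E
cat >> h.py <<'E'
def arc(cmd,step,n,r=.055,call=10):
    "tool-axes rows about C from the commanded TCP cmd; rows of each call start from that call's first pose"
    h=np.radians(.39); ey=np.array([np.cos(h),np.sin(h)]); ex=np.array([-np.sin(h),np.cos(h)]); c=np.array(cmd,float)
    v=c[:2]-C; a0=np.arctan2(v[1],v[0]); b=c
    for k in range(1,n+1):
        a=a0-np.radians(step*k); q=np.r_[C+r*np.array([np.cos(a),np.sin(a)]),c[2]-.03*step*k/360]; d=(q-b)/.4
        print(k,np.degrees(a).round(1),[round(x,4) for x in(d[:2]@ex,d[:2]@ey,-d[2])],q.round(4) if k%call==0 else "")
        if k%call==0: b=q
def pull():
    s=get_state(); p=s["ee_pos"]; v=p[:2]-C; a0=np.arctan2(v[1],v[0]); F=s["contact_force"]; tg=np.array([np.sin(a0),-np.cos(a0)])
    print("ang",np.degrees(a0).round(2),"r",np.hypot(*v).round(4),"z",p[2].round(4),"pull",(-F[:2]@tg).round(2),"radial",(F[:2]@v/np.hypot(*v)).round(2),"Fz",F[2].round(2),"t",s["t"])
E
python3 -c "
from h import *
arc([.5464,-.2617,.1918],4,30,call=5)"
```

```text
0.056 [259.4 240.2] [255.2 241.5]
0.042 [260.  244.2] [255.9 245.5]
0.036 [260.3 245.9] [256.2 247.2]
0.03 [260.5 247.6] [256.4 248.9]
0.024 [260.8 249.3] [256.7 250.6]
0.019 [261.  250.6] [256.9 252. ]
250 [59, 61, 62, 60, 59, 58, 59, 60, 74, 96, 108, 107, 94, 70, 52, 48, 49, 50]
253 [83, 98, 91, 73, 61, 57, 58, 56, 49, 52, 76, 94, 93, 70, 52, 49, 49, 51]
256 [115, 102, 89, 74, 61, 58, 58, 56, 48, 42, 59, 86, 90, 70, 53, 50, 49, 50]
259 [103, 96, 88, 72, 60, 57, 57, 53, 47, 58, 82, 95, 91, 69, 53, 51, 49, 50]
1 -128.7 [np.float64(0.005), np.float64(-0.0082), np.float64(0.0008)] 
2 -132.7 [np.float64(0.0113), np.float64(-0.0154), np.float64(0.0017)] 
3 -136.7 [np.float64(0.0181), np.float64(-0.0222), np.float64(0.0025)] 
4 -140.7 [np.float64(0.0254), np.float64(-0.0285), np.float64(0.0033)] 
5 -144.7 [np.float64(0.033), np.float64(-0.0343), np.float64(0.0042)] [ 0.5326 -0.2486  0.1901]
6 -148.7 [np.float64(0.0081), np.float64(-0.0052), np.float64(0.0008)] 
7 -152.7 [np.float64(0.0165), np.float64(-0.0099), np.float64(0.0017)] 
8 -156.7 [np.float64(0.0252), np.float64(-0.0139), np.flo
[... 1025 characters left out ...]
8)] 
22 -212.7 [np.float64(0.0168), np.float64(0.0093), np.float64(0.0017)] 
23 -216.7 [np.float64(0.0246), np.float64(0.0148), np.float64(0.0025)] 
24 -220.7 [np.float64(0.0321), np.float64(0.0209), np.float64(0.0033)] 
25 -224.7 [np.float64(0.0391), np.float64(0.0275), np.float64(0.0042)] [ 0.5384 -0.1781  0.1835]
26 -228.7 [np.float64(0.0065), np.float64(0.007), np.float64(0.0008)] 
27 -232.7 [np.float64(0.0126), np.float64(0.0145), np.float64(0.0017)] 
28 -236.7 [np.float64(0.0181), np.float64(0.0224), np.float64(0.0025)] 
29 -240.7 [np.float64(0.023), np.float64(0.0306), np.float64(0.0033)] 
30 -244.7 [np.float64(0.0273), np.float64(0.0392), np.float64(0.0042)] [ 0.554  -0.1671  0.1818]
```

```bash
python3 -c "
from h import *
np.set_printoptions(suppress=True)
arc([.5464,-.2617,.1918],8,20,call=5)" | sed 's/np.float64//g'
```

```text
1 -132.7 [(0.0113), (-0.0154), (0.0017)] 
2 -140.7 [(0.0254), (-0.0285), (0.0033)] 
3 -148.7 [(0.0411), (-0.0395), (0.005)] 
4 -156.7 [(0.0582), (-0.0481), (0.0067)] 
5 -164.7 [(0.0764), (-0.0544), (0.0083)] [ 0.5244 -0.2313  0.1885]
6 -172.7 [(0.0188), (-0.0036), (0.0017)] 
7 -180.7 [(0.038), (-0.0046), (0.0033)] 
8 -188.7 [(0.0571), (-0.0029), (0.005)] 
9 -196.7 [(0.0758), (0.0015), (0.0067)] 
10 -204.7 [(0.0937), (0.0084), (0.0083)] [ 0.5275 -0.1938  0.1851]
11 -212.7 [(0.0168), (0.0093), (0.0017)] 
12 -220.7 [(0.0321), (0.0209), (0.0033)] 
13 -228.7 [(0.0456), (0.0345), (0.005)] 
14 -236.7 [(0.0571), (0.0498), (0.0067)] 
15 -244.7 [(0.0664), (0.0666), (0.0083)] [ 0.554  -0.1671  0.1818]
16 -252.7 [(0.0068), (0.0179), (0.0017)] 
17 -260.7 [(0.0111), (0.0366), (0.0033)] 
18 -268.7 [(0.0128), (0.0557), (0.005)] 
19 -276.7 [(0.0117), (0.0749), (0.0067)] 
20 -284.7 [(0.008), (0.0937), (0.0083)] [ 0.5915 -0.1636  0.1785]
```

Request:
drive_tool(
  moves=[
    {"slide": [0.0113,-0.0154,0.0017],"delta_rot": [0,0,0]},
    {"slide": [0.0254,-0.0285,0.0033],"delta_rot": [0,0,0]},
    {"slide": [0.0411,-0.0395,0.005],"delta_rot": [0,0,0]},
    {"slide": [0.0582,-0.0481,0.0067],"delta_rot": [0,0,0]},
    {"slide": [0.0764,-0.0544,0.0083],"delta_rot": [0,0,0]},
  ],
)

```text
t: 13.52
ee_pos: [0.5246, -0.2331, 0.1884]
ee_rot: [2.213, 2.224, -0.002]
contact_force: [0.8, -9.0, -1.8]
grip_width: 0.0207
grasp_force: 35.0
```

```bash
python3 -c "
from h import *
pull()"
```

```text
ang -162.86 r 0.0554 z 0.1884 pull 8.79 radial 1.9 Fz -1.83 t 13.525
```

Pull is steady at about 8.7 N, so the pad has not touched yet.

Request:
drive_tool(
  moves=[
    {"slide": [0.0188,-0.0036,0.0017],"delta_rot": [0,0,0]},
    {"slide": [0.038,-0.0046,0.0033],"delta_rot": [0,0,0]},
    {"slide": [0.0571,-0.0029,0.005],"delta_rot": [0,0,0]},
    {"slide": [0.0758,0.0015,0.0067],"delta_rot": [0,0,0]},
    {"slide": [0.0937,0.0084,0.0083],"delta_rot": [0,0,0]},
  ],
)

```text
t: 14.15
ee_pos: [0.527, -0.195, 0.1849]
ee_rot: [2.215, 2.227, -0.003]
contact_force: [-6.0, -5.4, 2.0]
grip_width: 0.0206
grasp_force: 35.0
```

```bash
python3 -c "
from h import *
pull()"
```

```text
ang 156.68 r 0.055 z 0.1849 pull 7.3 radial 3.37 Fz 2.02 t 14.15
```

Request:
drive_tool(
  moves=[
    {"slide": [0.0168,0.0093,0.0017],"delta_rot": [0,0,0]},
    {"slide": [0.0321,0.0209,0.0033],"delta_rot": [0,0,0]},
    {"slide": [0.0456,0.0345,0.005],"delta_rot": [0,0,0]},
    {"slide": [0.0571,0.0498,0.0067],"delta_rot": [0,0,0]},
    {"slide": [0.0664,0.0666,0.0083],"delta_rot": [0,0,0]},
  ],
)

```text
t: 14.78
ee_pos: [0.5535, -0.1676, 0.1815]
ee_rot: [-2.214, -2.227, 0.002]
contact_force: [-7.7, -1.6, 3.1]
grip_width: 0.0205
grasp_force: 35.0
```

```bash
python3 -c "
from h import *
pull()"
```

```text
ang 116.0 r 0.0547 z 0.1815 pull 7.6 radial 1.87 Fz 3.08 t 14.775
```

Request:
drive_tool(
  moves=[
    {"slide": [0.0068,0.0179,0.0017],"delta_rot": [0,0,0]},
    {"slide": [0.0111,0.0366,0.0033],"delta_rot": [0,0,0]},
    {"slide": [0.0128,0.0557,0.005],"delta_rot": [0,0,0]},
    {"slide": [0.0117,0.0749,0.0067],"delta_rot": [0,0,0]},
    {"slide": [0.008,0.0937,0.0083],"delta_rot": [0,0,0]},
  ],
)

```text
t: 15.4
ee_pos: [0.5911, -0.1639, 0.1781]
ee_rot: [-2.214, -2.226, 0.001]
contact_force: [-7.4, 0.7, 4.0]
grip_width: 0.0207
grasp_force: 35.0
```

```bash
python3 -c "
from h import *
pull()
arc([.5915,-.1636,.1785],5,36,call=4)" | sed 's/np.float64//g'
```

```text
ang 75.55 r 0.0546 z 0.1781 pull 7.36 radial -1.14 Fz 4.03 t 15.4
1 70.3 [(-0.0037), (0.0114), (0.001)] 
2 65.3 [(-0.0083), (0.0225), (0.0021)] 
3 60.3 [(-0.0138), (0.0331), (0.0031)] 
4 55.3 [(-0.0203), (0.0432), (0.0042)] [ 0.6088 -0.1716  0.1768]
5 50.3 [(-0.0073), (0.0095), (0.001)] 
6 45.3 [(-0.0154), (0.0183), (0.0021)] 
7 40.3 [(-0.0243), (0.0264), (0.0031)] 
8 35.3 [(-0.0338), (0.0337), (0.0042)] [ 0.6224 -0.1851  0.1752]
9 30.3 [(-0.0101), (0.0064), (0.001)] 
10 25.3 [(-0.0208), (0.0119), (0.0021)] 
11 20.3 [(-0.0319), (0.0165), (0.0031)] 
12 15.3 [(-0.0433), (0.0201), (0.0042)] [ 0.6306 -0.2023  0.1735]
13 10.3 [(-0.0117), (0.0026), (0.001)] 
14 5.3 [(-0.0236), (0.0041), (0.0021)] 
15 0.3 [(-0.0356), (0.0046), (0.0031)] 
16 -4.7 [(-0.0476), (0.0041), (0.0042)] [ 0.6323 -0.2213  0.1718]
17 -9.7 [(-0.0119), (-0.0016), (0.001)] 
18 -14.7 [(-0.0236), (-0.0042), (0.0021)] 
19 -19.7 [(-0.035), (-0.0079), (0.0031)] 
20 -24.7 [(-0.0461), (-0.0125), (0.0042)] [ 0.6275 -0.2398  0.1702]
21 -29.7 [(-0.0106), (-0.0056), (0.001)] 
22 -34.7 [(-0.0207), (-0.012), (0.0021)] 
23 -39.7 [(-0.0302), (-0.0194), (0.0031)] 
24 -44.7 [(-0.0391), (-0.0275), (0.0042)] [ 0.6166 -0.2555  0.1685]
25 -49.7 [(-0.0081), (-0.0089), (0.001)] 
26 -54.7 [(-0.0154), (-0.0184), (0.0021)] 
27 -59.7 [(-0.0218), (-0.0285), (0.0031)] 
28 -64.7 [(-0.0273), (-0.0392), (0.0042)] [ 0.601  -0.2665  0.1668]
29 -69.7 [(-0.0046), (-0.0111), (0.001)] 
30 -74.7 [(-0.0081), (-0.0225), (0.0021)] 
31 -79.7 [(-0.0107), (-0.0343), (0.0031)] 
32 -84.7 [(-0.0123), (-0.0462), (0.0042)] [ 0.5825 -0.2716  0.1652]
33 -89.7 [(-0.0005), (-0.012), (0.001)] 
34 -94.7 [(0.0001), (-0.024), (0.0021)] 
35 -99.7 [(0.0016), (-0.0359), (0.0031)] 
36 -104.7 [(0.0043), (-0.0476), (0.0042)] [ 0.5635 -0.27    0.1635]
```

Request:
drive_tool(
  moves=[
    {"slide": [-0.0037,0.0114,0.001],"delta_rot": [0,0,0]},
    {"slide": [-0.0083,0.0225,0.0021],"delta_rot": [0,0,0]},
    {"slide": [-0.0138,0.0331,0.0031],"delta_rot": [0,0,0]},
    {"slide": [-0.0203,0.0432,0.0042],"delta_rot": [0,0,0]},
  ],
)

```text
t: 15.9
ee_pos: [0.6084, -0.1718, 0.1765]
ee_rot: [-2.214, -2.226, 0.001]
contact_force: [-7.6, 2.9, 3.7]
grip_width: 0.0205
grasp_force: 35.0
```

```bash
python3 -c "
from h import *
pull()"
```

```text
ang 55.49 r 0.0546 z 0.1765 pull 7.89 radial -1.86 Fz 3.69 t 15.9
```

Request:
drive_tool(
  moves=[
    {"slide": [-0.0073,0.0095,0.001],"delta_rot": [0,0,0]},
    {"slide": [-0.0154,0.0183,0.0021],"delta_rot": [0,0,0]},
    {"slide": [-0.0243,0.0264,0.0031],"delta_rot": [0,0,0]},
    {"slide": [-0.0338,0.0337,0.0042],"delta_rot": [0,0,0]},
  ],
)

```text
t: 16.4
ee_pos: [0.622, -0.1851, 0.1748]
ee_rot: [-2.214, -2.226, 0.0]
contact_force: [-6.6, 4.1, 4.9]
grip_width: 0.0209
grasp_force: 35.0
```

```bash
python3 -c "
from h import *
pull()"
```

```text
ang 35.48 r 0.0547 z 0.1748 pull 7.21 radial -2.97 Fz 4.9 t 16.4
```

Request:
drive_tool(
  moves=[
    {"slide": [-0.0101,0.0064,0.001],"delta_rot": [0,0,0]},
    {"slide": [-0.0208,0.0119,0.0021],"delta_rot": [0,0,0]},
    {"slide": [-0.0319,0.0165,0.0031],"delta_rot": [0,0,0]},
    {"slide": [-0.0433,0.0201,0.0042],"delta_rot": [0,0,0]},
  ],
)

```text
t: 16.9
ee_pos: [0.6303, -0.202, 0.1732]
ee_rot: [-2.213, -2.226, -0.001]
contact_force: [-5.7, 6.1, 3.9]
grip_width: 0.021
grasp_force: 35.0
```

```bash
python3 -c "
from h import *
pull()"
```

```text
ang 15.63 r 0.0548 z 0.1732 pull 7.38 radial -3.86 Fz 3.87 t 16.9
```

Request:
drive_tool(
  moves=[
    {"slide": [-0.0117,0.0026,0.001],"delta_rot": [0,0,0]},
    {"slide": [-0.0236,0.0041,0.0021],"delta_rot": [0,0,0]},
    {"slide": [-0.0356,0.0046,0.0031],"delta_rot": [0,0,0]},
    {"slide": [-0.0476,0.0041,0.0042],"delta_rot": [0,0,0]},
  ],
)

```text
t: 17.4
ee_pos: [0.6323, -0.2207, 0.1716]
ee_rot: [-2.213, -2.227, -0.002]
contact_force: [-3.2, 7.3, 4.4]
grip_width: 0.0208
grasp_force: 35.0
```

```bash
python3 -c "
from h import *
pull()"
```

```text
ang -4.11 r 0.0549 z 0.1716 pull 7.08 radial -3.72 Fz 4.38 t 17.4
```

Request:
drive_tool(
  moves=[
    {"slide": [-0.0119,-0.0016,0.001],"delta_rot": [0,0,0]},
    {"slide": [-0.0236,-0.0042,0.0021],"delta_rot": [0,0,0]},
    {"slide": [-0.035,-0.0079,0.0031],"delta_rot": [0,0,0]},
    {"slide": [-0.0461,-0.0125,0.0042],"delta_rot": [0,0,0]},
  ],
)

```text
t: 17.9
ee_pos: [0.6278, -0.239, 0.1699]
ee_rot: [-2.214, -2.228, -0.004]
contact_force: [-0.8, 7.2, 4.0]
grip_width: 0.0205
grasp_force: 35.0
```

```bash
python3 -c "
from h import *
pull()"
```

```text
ang -23.84 r 0.055 z 0.1699 pull 6.31 radial -3.65 Fz 4.0 t 17.9
```

Request:
drive_tool(
  moves=[
    {"slide": [-0.0106,-0.0056,0.001],"delta_rot": [0,0,0]},
    {"slide": [-0.0207,-0.012,0.0021],"delta_rot": [0,0,0]},
    {"slide": [-0.0302,-0.0194,0.0031],"delta_rot": [0,0,0]},
  ],
)

```text
t: 18.27
ee_pos: [0.6204, -0.2513, 0.1687]
ee_rot: [2.214, 2.228, 0.005]
contact_force: [2.6, 6.8, 1.9]
grip_width: 0.0204
grasp_force: 35.0
```

```bash
python3 -c "
from h import *
pull()
v=np.radians(-39.7); arc([*(C+.055*np.array([np.cos(v),np.sin(v)])),.1689],5,12,call=2)" | sed 's/np.float64//g'
```

```text
ang -38.75 r 0.0551 z 0.1687 pull 6.97 radial -2.24 Fz 1.92 t 18.275
1 -44.7 [(-0.0088), (-0.0081), (0.001)] 
2 -49.7 [(-0.0169), (-0.017), (0.0021)] [ 0.6131 -0.2587  0.1681]
3 -54.7 [(-0.0073), (-0.0095), (0.001)] 
4 -59.7 [(-0.0137), (-0.0197), (0.0021)] [ 0.6052 -0.2643  0.1672]
5 -64.7 [(-0.0055), (-0.0106), (0.001)] 
6 -69.7 [(-0.0101), (-0.0217), (0.0021)] [ 0.5966 -0.2684  0.1664]
7 -74.7 [(-0.0036), (-0.0114), (0.001)] 
8 -79.7 [(-0.0062), (-0.0232), (0.0021)] [ 0.5873 -0.2709  0.1656]
9 -84.7 [(-0.0015), (-0.0119), (0.001)] 
10 -89.7 [(-0.0021), (-0.0239), (0.0021)] [ 0.5778 -0.2718  0.1647]
11 -94.7 [(0.0005), (-0.012), (0.001)] 
12 -99.7 [(0.0021), (-0.0239), (0.0021)] [ 0.5682 -0.271   0.1639]
```

Request:
drive_tool(
  moves=[
    {"slide": [-0.0088,-0.0081,0.001],"delta_rot": [0,0,0]},
    {"slide": [-0.0169,-0.017,0.0021],"delta_rot": [0,0,0]},
  ],
)

```text
t: 18.52
ee_pos: [0.6139, -0.2582, 0.168]
ee_rot: [2.214, 2.227, 0.006]
contact_force: [5.1, 6.9, 2.5]
grip_width: 0.0208
grasp_force: 35.0
```

```bash
python3 -c "
from h import *
pull()"
```

```text
ang -48.64 r 0.0551 z 0.168 pull 8.42 radial -1.77 Fz 2.51 t 18.525
```

Request:
drive_tool(
  moves=[
    {"slide": [-0.0073,-0.0095,0.001],"delta_rot": [0,0,0]},
    {"slide": [-0.0137,-0.0197,0.0021],"delta_rot": [0,0,0]},
  ],
)

```text
t: 18.77
ee_pos: [0.607, -0.2633, 0.1676]
ee_rot: [2.212, 2.225, 0.009]
contact_force: [12.8, 9.0, 2.0]
grip_width: 0.0206
grasp_force: 35.0
```

```bash
python3 -c "
from h import *
pull()"
```

```text
ang -57.57 r 0.0551 z 0.1676 pull 15.62 radial -0.68 Fz 1.99 t 18.775
```

Request:
drive_tool(
  moves=[
    {"slide": [0,0,0],"delta_rot": [0,0,0]},
  ],
)

```text
t: 18.9
ee_pos: [0.6069, -0.2634, 0.1676]
ee_rot: [2.212, 2.225, 0.008]
contact_force: [9.3, 6.8, 1.2]
grip_width: 0.0207
grasp_force: 35.0
```

```bash
python3 -c "
from h import *
pull()"
```

```text
ang -57.75 r 0.0551 z 0.1676 pull 11.52 radial -0.83 Fz 1.22 t 18.9
```

The hold reads 11.5 N with the crank standing still (readings after a stop are 1 to 4 N low), against 15.6 N in motion just before. That puts the pull at about 5 N over the running value, so I stop winding here. I unload the knob, open the gripper and rise.

Request:
drive_tool(
  moves=[
    {"slide": [0.001,0.002,0],"delta_rot": [0,0,0]},
    {"slide": [0.002,0.004,0],"delta_rot": [0,0,0]},
  ],
)

```text
t: 19.15
ee_pos: [0.6075, -0.2632, 0.1675]
ee_rot: [2.214, 2.227, 0.003]
contact_force: [-0.4, 4.1, 5.0]
grip_width: 0.0206
grasp_force: 35.0
```

```bash
python3 -c "
from h import *
pull()"
```

```text
ang -57.17 r 0.0553 z 0.1675 pull 1.9 radial -3.71 Fz 5.04 t 19.15
```

Request:
drive_tool(
  moves=[
    {"slide": [0,0,0],"delta_rot": [0,0,0]},
    {"slide": [0,0,0],"delta_rot": [0,0,0]},
    {"slide": [0,0,0],"delta_rot": [0,0,0]},
    {"slide": [0,0,0],"delta_rot": [0,0,0]},
    {"slide": [0,0,-0.05],"delta_rot": [0,0,0]},
    {"slide": [0,0,-0.15],"delta_rot": [0,0,0]},
    {"slide": [0,0,-0.28],"delta_rot": [0,0,0]},
    {"slide": [0,0,-0.28],"delta_rot": [0,0,0]},
    {"slide": [0,0,-0.28],"delta_rot": [0,0,0]},
  ],
  gripper=-0.3,
)

```text
t: 20.27
ee_pos: [0.6065, -0.2638, 0.2779]
ee_rot: [-2.215, -2.227, 0.0]
contact_force: [-0.8, -0.3, -0.1]
grip_width: 0.0575
grasp_force: 0.0
```

Run:
```python
from h import *
need([.61,-.26,.28],0)
t=snapshot("top")[:,:,::-1].copy(); s=snapshot("scene")[:,:,::-1].copy()
cv2.imwrite("pics/t5full.png",t)
b=cv2.resize(s[170:290,190:390],None,fx=4,fy=4,interpolation=cv2.INTER_CUBIC)
cv2.imwrite("pics/c5.png",b)
T=lambda x,y:np.array([285+(x+.5)/5-.5,145+(y+.5)/5-.5])
g=t[:,:,0].astype(np.float32); L={}
for n,a,b in(("end",(177,175),(178,292)),("up",(245,168),(425,169)),("lo",(190,301),(500,300))):
    L[n]=l=edge(g,T(*a),T(*b)); p=plane("top",*l[0],.01);q=plane("top",*(l[0]+10*l[1]),.01);d=q-p; print(n,p.round(4),"ang",np.degrees(np.arctan2(d[1],d[0])).round(2)%180,l[2].round(3))
```

```text
slide [ 0.0094  0.0089 -0.0053] rz 0.01 head 0.31 tilt 0.07 pos [ 0.6065 -0.2638  0.2779] F [-0.76 -0.27 -0.06] t 20.275
end [ 0.576 -0.061  0.01 ] ang 0.06 0.03
up [ 0.6145 -0.1504  0.01  ] ang 89.16 0.08
lo [ 0.5417 -0.1528  0.01  ] ang 90.88 0.377
```

View pics/c5.png

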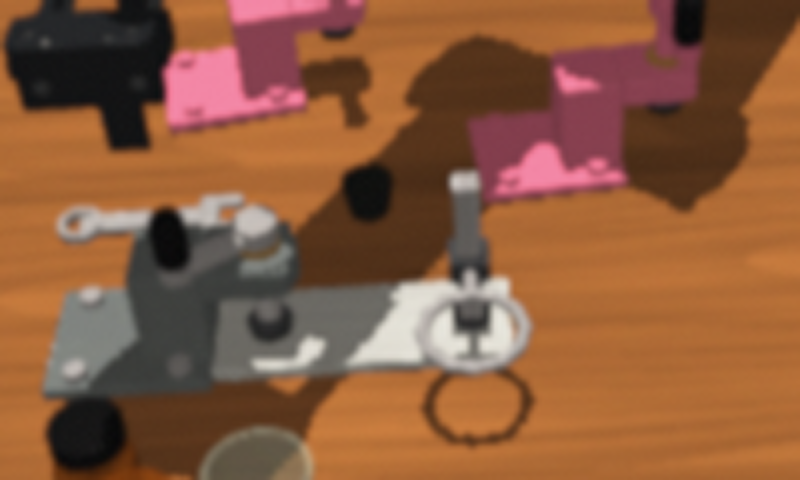

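The crop shows the pad resting on the plate at (270,320), the crank left in place, the stand unmoved (end edge still at y=-0.061), and the gripper clear of everything. I hand it in.

```bash
python3 -c "
from plant import *
print(sign_off())"
```

```text
the job is handed in; nothing more can be done
None
```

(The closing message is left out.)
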